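Testing the residual-current breaker in the key shop's bench supply box

TASK

Do the routine safety test on the bench supply box: lever its snapped-shut hinged cover open with the blade of the flat screwdriver, press the round test button so that the breaker's lever trips, then push that lever back on and shut the cover again until it snaps fully home. Leave the screwdriver lying on the bench, and do not switch off the other breakers in the box or disturb the other things on the bench.

Things in the scene. Friction and masses are not known exactly. Their poses are not given: they have to be found in the camera images.
- box: Supply box: pale plastic enclosure screwed face up to the bench under a clear, grey-rimmed hinged cover. Origin at the underside; the base spans x -74..+76, y -100..+100 mm, its flat top is at z = 46 mm. Front (pry slot) to its -x, roughly towards the robot; hinge towards +x. Two steel conduit stubs leave its rear, up to z = 36 mm, reaching x = +134 mm.
- pry_slot (a point): Middle of the pry slot's mouth, in the outer face of the shut cover's front wall; fixed to the box, box axes. The slot, 26 mm wide and 6 mm high, lies between the box's flat top (3 mm below this point) and a cut-out in the 2.5 mm thick wall. In front of the wall the top goes on as a bare ledge 12 mm deep (its edge can be the fulcrum); behind the wall are 21 mm free before the breakers.
- cover (a joint): Cover angle: 0 = shut and snapped, grows as it opens, stop at 2.0 (past upright). A hood 92 mm long (hinge to front), 176 wide, 31 deep, walls 2.5 mm, 80 g. Its snap at the front wall takes about 4 N upwards at the front edge to let go (free above about 0.09 rad) and about 3 N down to snap home. Stiff hinge: it stays at the angle where it is left; 1 to 2 N at the front edge moves it.
- cover_hinge (a point): Middle of the cover's hinge line, which runs along the box's y at box x = +30 mm, z = 50 mm.
- cover_edge (a point): Middle of the upper front edge of the cover (moves with it): with the cover shut, 92 mm in front of the hinge and 27 mm above it; axes are those of the cover, z out of its flat top, -x out of its front wall.
- rcd: Residual-current breaker: white module under the cover, in the left or right half of the box. Its nose, 45 (x) x 72 (y) x 6 mm high, stands on the box's top. It has one black lever, 18 mm wide, at y = -14 mm, and one round black test button at x = -6, y = +20 mm. Origin: middle of its underside (box z = 46 mm); axes are the box's.
- lever (a joint): Angle of the breaker's lever: 0 = on, leaning 0.45 rad to the box's +x (away from its front); 0.9 = off (tripped), leaning 0.45 rad to -x. Snaps over at 0.45 to whichever side is nearer; about 1 N at its tip switches it.
- lever_tip (a point): Tip of the breaker's lever, 20 mm from its pivot; the pivot line runs along y at x = 0, z = 2 mm of the rcd (4 mm below its white face). The lever is 7 mm thick and 18 mm wide.
- test (a joint): Travel of the test button: 0 = released, 0.0055 m = fully down. It trips the lever at about 0.004 m, with about 5 N. It springs back by itself.
- test_top (a point): Centre of the top of the round test button, 12 mm diameter, standing 7.5 mm above the breaker's white face when released; pressed straight down.
- breakers: The other breakers, same height as the rcd and beside it in the other half of the box, 72 mm wide: a three-pole one with a bar-shaped lever 46 mm wide at its y = -9 mm, and a single-pole one with a lever 9 mm wide at y = +27 mm. No button. Origin and axes as for the rcd.
- mcb3 (a joint): Three-pole breaker's lever: 0 = on (as it must stay), 0.9 = off; same motion as the rcd's lever.
- mcb1 (a joint): Single-pole breaker's lever: 0 = on (as it must stay), 0.9 = off; same motion as the rcd's lever.
- driver: Flat screwdriver lying on the bench, about 90 g, 175 mm long: black square handle 26 x 26 mm from x = -68 to +20 mm, round steel shank 7 mm thick, flat blade 10 mm wide, 2 mm thick (flat side level) and 21 mm long. Origin under the handle, 20 mm behind its front end; x points to the blade's tip, z up; the axis runs 13 mm above the underside.
- driver_grip (a point): Good grip point on the screwdriver's axis near its centre of mass: in the handle, 20 mm behind its front end.
- driver_tip (a point): Tip of the blade, on the axis, 107 mm ahead of driver_grip.
- file: Bystander: flat hand file with a black handle like the screwdriver's, 235 mm long, handle to its -x, origin near its middle at the underside, 24 mm high.
- padlock: Bystander: brass padlock lying flat beside the box, body 44 x 40 x 20 mm with a steel shackle to its +x; origin under the body.
- cylinder: Bystander: brass profile lock cylinder 62 x 17 x 34 mm standing on its keel, long along its x, origin underneath.
- tin: Bystander: open aluminium tin 62 x 52 x 24 mm with key blanks; origin underneath its centre.
- pliers: Bystander: pliers with orange handles, about 175 mm long, 16 mm high, origin near the joint.
- oiler: Bystander: white oil bottle, 56 mm diameter, 115 mm high with its spout; origin underneath.
- carton: Bystander: small cardboard carton 70 x 100 x 45 mm; origin underneath.
Not all that is in view belongs to the job. What is shaped like the driver but white is not meant.

How it is judged:
On the way, in this order (a step that is already met when the one before it is completed fails the run):
1. the cover is levered out of its snap by the screwdriver, not by the gripper (value of joint cover above 0.12 rad and contact force between driver and cover above 0.1 N and contact force between the fingers and cover below 0.1 N), for 0.05 s.
2. with the test button pressed the lever has tripped (value of joint test above 0.003 m and value of joint lever above 0.7 rad), for 0.02 s.
3. the lever is back on with the test button released (value of joint test below 0.001 m and value of joint lever below 0.1 rad), for 0.2 s.
At the end, for the whole second after the job is handed in: The cover is snapped fully shut (within 0.03 rad), the breaker's lever is on (within 0.1 rad) and its test button released (within 1 mm), the other breakers are still on, and the screwdriver lies still and flat on the bench (all of step 3 and value of joint cover below 0.03 rad and value of joint each of mcb3, mcb1 below 0.2 rad and height (world z) of driver below 0.03 m and angle between driver's own x axis and vertical between 1.45 and 1.7 rad and linear speed of driver below 0.02 m/s); the robot touches nothing.
It fails at once if another breaker in the box is switched off (value of joint any of mcb3, mcb1 above 0.45 rad).
It fails at once if a bystander is pushed more than 30 mm away (distance of any of file, padlock, cylinder, tin, pliers, oiler, carton from where it was at the start of the episode above 0.03 m).
It fails at once if a bystander is tipped over (angle between any of cylinder, oiler, tin's own z axis and vertical above 0.6 rad).
It also fails if it takes over 70 s, if anything falls off the work surface, if the arm or the gripper's body presses on something with over 40 N, if the wrist force passes 120 N, or if a joint passes its speed limit or range.

ROBOT

A 7-joint arm with a two-finger parallel gripper is mounted at the origin on the work surface. World frame = base frame: x ahead of the robot, y to its left, z up, the work surface at z = 0. Lengths are in m, angles in rad, forces in N, time in s.
With the tool pointing down it reaches from about 0.425 to 0.975 m from the base axis. Payload 16.7 kg.
Tool frame: the origin (TCP) lies at the centre of the arm's flange, where the gripper is bolted on; the fingertips stand 173 mm ahead of it and the grasp point (between the pads) lies 155 mm ahead of it; z points along the fingers, y is the direction in which the jaws open and shut (so a half turn about z gives the same grasp; the last joint's range is limited). The gripper opens to 85 mm and grips with 20 to 120 N. Pads are 22 mm wide; open, the fingers measure 114 mm over their backs; the gripper's body (76 mm by 85 mm) begins 54 mm behind the grasp point. The pads swing forward as they close: fully open they stand 13 mm farther back than shut.
Start: joints at [1.048, 0.426, 0.074, 1.606, -0.034, 1.111, -0.067], TCP at [0.246, -0.629, 0.405] pointing down, gripper open.
Joint ranges: [-2.85, 2.85], [-0.5, 2.14], [-1.23, 1.37], [0.21, 2.46], [-1.02, 4.16], [0.16, 2.05], [-2.73, 2.73]. Speed limits (rad/s): [1.89, 1.89, 2.39, 2.39, 3.01, 3.01, 3.01].

INTERFACE

Orientations are given as a unit quaternion [w, x, y, z].
In Python, from plant import telemetry, viewer, manip gives the robot as it stands.
- The arm moves only by the shell command python3 -m creep 'ROWS' [OPENING] [FORCE]. ROWS is JSON, a list that holds one entry, the list of rows, each a list of 4 numbers: the shift along the tool's x, y, z in mm, then the turn about the tool's z in rad. In form: [[[x, y, z, roll], ...]]. A call has 1 to 10 rows; each row is the pose to reach, as a shift and turn from the pose commanded when the call began, along the tool's axes at that moment; what a row does not reach only later rows make up. A row lasts 1/8 s, in which the tool goes at most 62.5 mm and 10.7 degrees, less where a joint would pass 70% of its speed; a pose out of reach is approached as far as the arm can. A call with a gripper value outside its range is refused whole. OPENING is the opening, from 0 (shut) to 1 (fully open), set as the call begins (- or left out, the last holds). The fingers move at their own pace and stop on an object; FORCE is the grip in N (left out, the last holds). Time passes only in rows, so rows that repeat a pose let the fingers close. It gives the time, the measured TCP pose, the force and the opening at its end, in the units of the state.
- telemetry.sense(): the state, without advancing time (a new reading comes with each control period).
- viewer.capture(name): name is "scene" or "side" or "wrist"; returns a dict with "pixels" (384x512x3 uint8, red, green, blue), "fx", "fy", "cx", "cy" (pixels), "origin" and "orientation" of the camera in the world. Camera axes: x right, y down, z forward; pixel columns grow to the right and rows downward; lengths in m; the calibration is good to about 2 mm. A picture is of the moment at which its call begins. There is no depth.
- manip.close_job(): hands the job in, once; it reports no verdict.
The state is a dict: "clock": time; "qpos": joint angles; "joint_vel": joint speeds; "tau": joint torques, N m; "tcp_pos": TCP position; "ee_rot": TCP orientation; "ft_force": force on the tool from outside, world axes, zero at the start; "moment": the same for the moment, N m; "finger_gap": finger opening in m.
Only numpy, scipy, OpenCV 4.12 (cv2) and the standard library are available. Lean on these libraries where they do the work, as an engineer would, in place of code of your own. Each camera call takes 0.05 s, during which the arm holds its last target. There are 200 camera calls.

## Working session

There is one attempt and no reset: what is moved stays moved. The work goes in short steps, Python scripts to look and compute and a shell command to move; the robot and the scene stay as the last step left them, time stands still between calls to the robot, and variables do not carry over. Pictures are saved under pics/ and viewed, about 8 in all and at most 12, crops included, and the job is handed in when it is done.

```bash
mkdir -p pics; ls
cat > h.py <<'E'
import numpy as np, cv2
from scipy.spatial.transform import Rotation as R
from plant import telemetry, viewer, manip
def rot(q): return R.from_quat([q[1],q[2],q[3],q[0]]).as_matrix()
def cap(n,save=None):
    c=viewer.capture(n)
    if save: cv2.imwrite('pics/'+save,c['pixels'][:,:,::-1])
    return c
def ray(c,u,v):
    d=rot(c['orientation'])@np.array([(u-c['cx'])/c['fx'],(v-c['cy'])/c['fy'],1.]); return np.array(c['origin']),d
def onz(c,u,v,z):
    o,d=ray(c,u,v); return o+d*(z-o[2])/d[2]
def proj(c,p):
    q=rot(c['orientation']).T@(np.array(p)-c['origin']); return np.array([c['fx']*q[0]/q[2]+c['cx'],c['fy']*q[1]/q[2]+c['cy']])
def tri(a,ua,b,ub):
    o1,d1=ray(a,*ua);o2,d2=ray(b,*ub)
    t=np.linalg.lstsq(np.c_[d1,-d2],o2-o1,rcond=None)[0]
    p,q=o1+t[0]*d1,o2+t[1]*d2
    return (p+q)/2,np.linalg.norm(p-q)
E
python3 - <<'E'
from h import *
import pickle
cs={n:cap(n) for n in('scene','side','wrist')}
pickle.dump(cs,open('c0.pkl','wb'))
for n,c in cs.items(): print(n,c['fx'],c['cx'],c['cy'],np.round(c['origin'],3),np.round(rot(c['orientation'])[:,2],3))
im=cs['scene']['pixels'][:,:,::-1]
cv2.imwrite('pics/a.png',cv2.resize(im,(800,600),interpolation=cv2.INTER_CUBIC))
cv2.imwrite('pics/b.png',cv2.resize(cs['side']['pixels'][:,:,::-1],(800,600),interpolation=cv2.INTER_CUBIC))
s=telemetry.sense();print(s['tcp_pos'],np.round(rot(s['ee_rot']),3),s['finger_gap'],s['clock'])
E
```

```text
pics
scene 474.1573158389802 249.93226773696495 197.05967873491016 [1.671 0.054 1.046] [-0.745 -0.075 -0.662]
side 354.6326346212014 248.297353235959 190.75769934625578 [0.336 0.538 0.818] [ 0.214 -0.6   -0.771]
wrist 286.227906174326 254.3671786623626 192.0539194869115 [ 0.307 -0.604  0.373] [-0.242 -0.093 -0.966]
[ 0.24579889 -0.62850235  0.40417014] [[ 0.931  0.364 -0.   ]
 [ 0.364 -0.931  0.001]
 [-0.    -0.001 -1.   ]] 0.085100354893526 0.15
```

View pics/a.png

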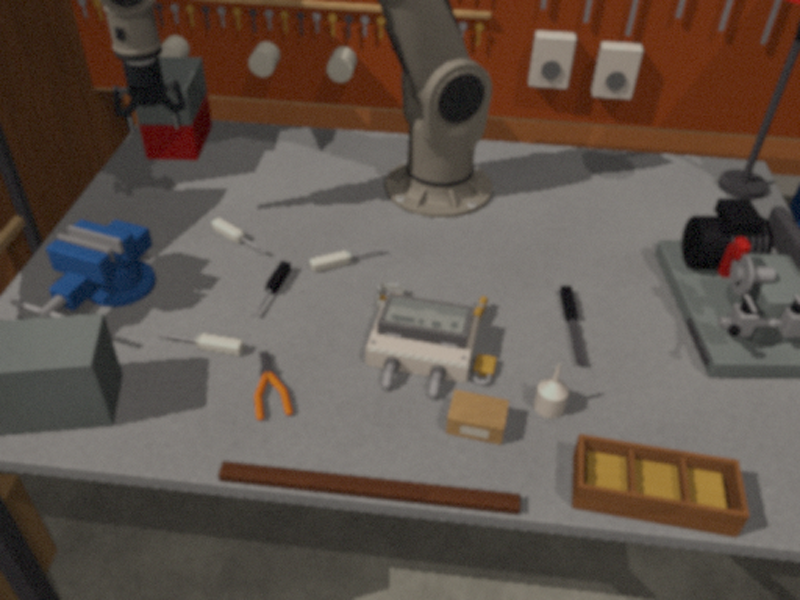

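View pics/b.png

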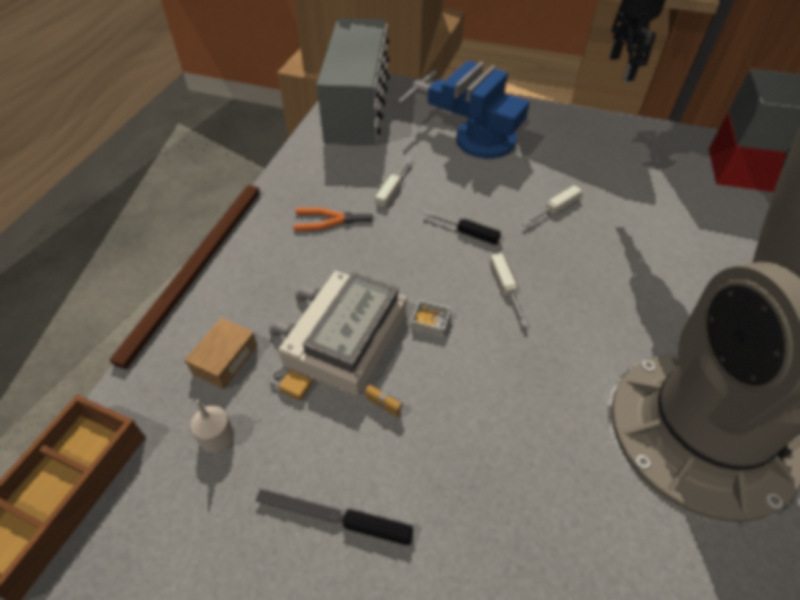

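Two things have a black handle. The one at scene (275,275) / side (475,230) has a thin shank, so it is the driver. The one at scene (570,310) / side (375,525) has a broad flat blade, so it is the file. The three white-handled ones at scene (230,230), (335,260) and (220,345) are decoys. The box is at scene (425,330). Next I confirm the driver in an enlarged crop and measure.

Run:
```python
from h import *
import pickle
cs=pickle.load(open('c0.pkl','rb'))
A,B=cs['scene'],cs['side']
def crop(c,x,y,w,h): return cv2.resize(c['pixels'][y:y+h,x:x+w,::-1],(400,300),interpolation=cv2.INTER_CUBIC)
t=np.vstack([np.hstack([crop(A,140,155,60,45),crop(B,262,125,60,45)]),np.hstack([crop(A,225,175,100,75),crop(B,170,165,120,90)])])
cv2.imwrite('pics/c.png',t)
def handle(c,x0,y0,w,h):
    g=c['pixels'][y0:y0+h,x0:x0+w].max(2)
    m=(g<45).astype(np.uint8); n,l,st,ce=cv2.connectedComponentsWithStats(m)
    k=1+np.argmax(st[1:,4]); ys,xs=np.nonzero(l==k); print(st[k])
    p=np.array([onz(c,x+x0,y+y0,.018)[:2] for x,y in zip(xs,ys)])
    m=p.mean(0); u,s,v=np.linalg.svd(p-m); pr=(p-m)@v[0]; w_=(p-m)@v[1]
    print('handle',m.round(4),'dir',v[0].round(3),'len',np.ptp(pr).round(4),'wid',np.ptp(w_).round(4)); return m
handle(A,140,155,60,45);handle(B,262,125,60,45)
for c,uv in((A,(167.5,201)),(B,(271,139))): print('tip~',onz(c,*uv,.013).round(4))
```

```text
[ 32  14  14  18 131]
handle [ 0.4464 -0.3182] dir [ 0.995 -0.101] len 0.0956 wid 0.0307
[ 31  17  26  14 203]
handle [ 0.4392 -0.3129] dir [-0.98  0.2 ] len 0.0894 wid 0.037
tip~ [ 0.565  -0.3261  0.013 ]
tip~ [ 0.5606 -0.3247  0.013 ]
```

View pics/c.png

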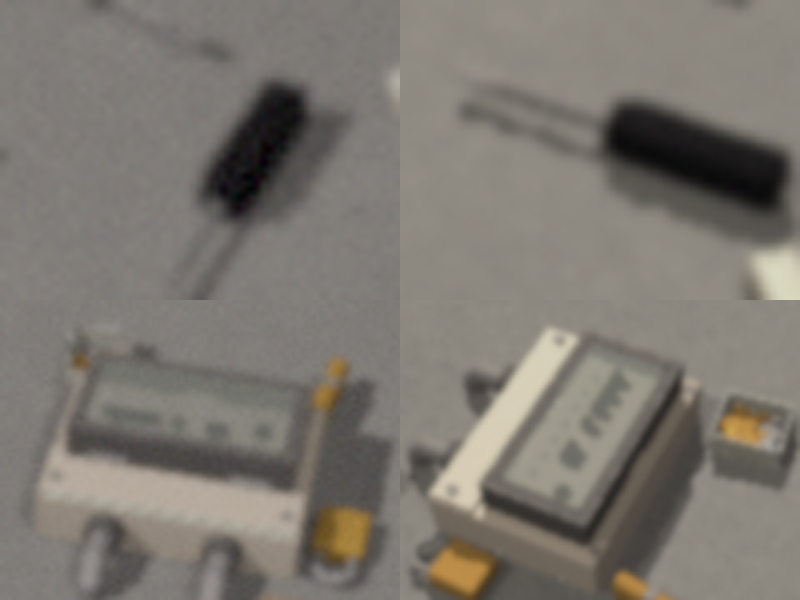

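The crop confirms it: the black handle with the thin shank is the driver, with its tip towards +x, and grip at about (0.467, -0.319). I move above it and look with the wrist camera.

```bash
python3 -m creep '[[[46,-30,10,0.07],[92,-60,20,0.14],[138,-90,30,0.21],[184,-120,40,0.28],[230,-150,50,0.35],[276,-180,60,0.42],[319,-208,70,0.50],[319,-208,70,0.50]]]' 1
python3 - <<'E'
from h import *
import pickle
c=cap('wrist');pickle.dump(c,open('w1.pkl','wb'))
cv2.imwrite('pics/d.png',cv2.resize(c['pixels'][:,:,::-1],(640,480)))
s=telemetry.sense();print(s['tcp_pos'],np.round(rot(s['ee_rot']),3),s['clock'])
print(np.round(c['origin'],3))
cs=pickle.load(open('c0.pkl','rb'))
A,B=cs['scene'],cs['side']
for u,v in((685,367),(590,338),(484,497),(588,530)): print('side lid',onz(B,170+(u-400)*.3-.5,165+(v-300)*.3-.5,.077).round(4))
for u,v in((92,362),(312,385),(298,460),(70,440)): print('scene lid',onz(A,225+u/4-.5,175+(v-300)/4-.5,.077).round(4))
E
```

```text
clock: 1.15
tcp_pos: [0.4694, -0.3149, 0.3339]
ee_rot: [-0.001, 0.998, -0.061, -0.0]
ft_force: [0.1, -0.6, 0.0]
finger_gap: 0.0852
[ 0.46807424 -0.31711996  0.33424328] [[ 0.992 -0.123 -0.001]
 [-0.123 -0.992  0.001]
 [-0.001 -0.001 -1.   ]] 1.2
[ 0.535 -0.322  0.303]
side lid [ 0.5311 -0.065   0.077 ]
side lid [ 0.6171 -0.0699  0.077 ]
side lid [0.6343 0.1064 0.077 ]
side lid [0.5491 0.1085 0.077 ]
scene lid [ 0.5481 -0.068   0.077 ]
scene lid [0.5511 0.1045 0.077 ]
scene lid [0.6373 0.0972 0.077 ]
scene lid [ 0.6394 -0.0734  0.077 ]
```

View pics/d.png

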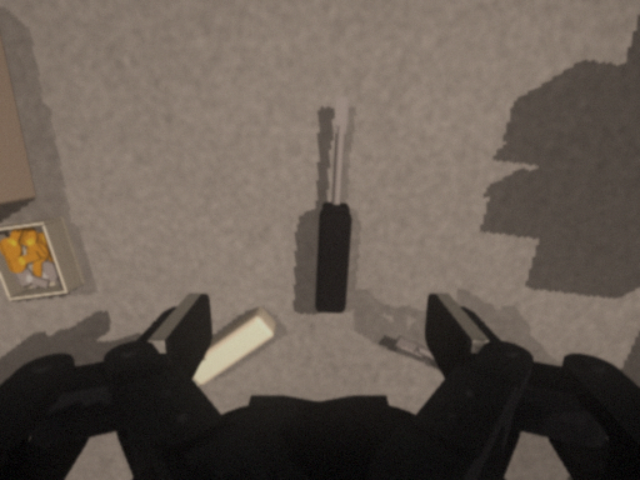

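The wrist view shows the driver's handle at x 317-352, y 205-311, and its tip near (342,100). The white decoys stay clear of the finger paths. I compute the fine correction.

Run:
```python
from h import *
import pickle
c=pickle.load(open('w1.pkl','rb'));s=telemetry.sense()
g=c['pixels'].max(2)[130:262,240:300]
m=(g<45).astype(np.uint8);n,l,st,ce=cv2.connectedComponentsWithStats(m);k=1+np.argmax(st[1:,4]);print(st[k])
cn=cv2.findContours((l==k).astype(np.uint8),0,2)[0][0]
p=np.array([onz(c,x+240,y+130,.022)[:2] for x,y in cn[:,0]])
r=cv2.minAreaRect((p*1000).astype(np.float32));print(r)
b=cv2.boxPoints(r);print(b)
# tip
q=onz(c,343/1.25,100/1.25,.013);print('tip',q)
Rm=rot(s['ee_rot'])
ctr=np.array(r[0])/1000
d=q[:2]-ctr;print('dist tip-center(should be 131)',np.linalg.norm(d),'yaw',np.arctan2(d[1],d[0]))
e=max([(b[1]-b[0]),(b[2]-b[1])],key=np.linalg.norm);e=e/np.linalg.norm(e);e*=np.sign(e[0]);print('handle yaw',np.arctan2(e[1],e[0]))
grip=ctr+e*.024;print('grip',grip)
print('tool yaw',np.arctan2(Rm[1,0],Rm[0,0]),'shift tool',Rm.T@np.r_[grip-np.array(s['tcp_pos'])[:2],0])
```

```text
[  13   33   27   86 1926]
((442.0552673339844, -322.3556213378906), (24.110509872436523, 92.2297134399414), 80.51690673828125)
[[ 394.58444 -326.6484 ]
 [ 485.55374 -341.84384]
 [ 489.5261  -318.06284]
 [ 398.5568  -302.8674 ]]
tip [ 0.5644809  -0.34466673  0.013     ]
dist tip-center(should be 131) 0.1244420386065506 yaw -0.18026389262519704
handle yaw -0.16551109
grip [ 0.46572729 -0.32630978]
tool yaw -0.12356207588610561 shift tool [-1.19642780e-03  9.40900515e-03 -5.27382745e-06]
```

```bash
python3 -m creep '[[[-1,9,50,0.045],[-1,9,100,0.045],[-1,9,140,0.045],[-1,9,157,0.045],[-1,9,157,0.045]]]' 1
python3 -m creep '[[[0,0,0,0],[0,0,0,0],[0,0,0,0],[0,0,0,0],[0,0,0,0],[0,0,0,0]]]' 0 100
```

```text
clock: 1.82
tcp_pos: [0.4646, -0.3282, 0.1774]
ee_rot: [-0.0, 0.996, -0.086, -0.001]
ft_force: [0.2, 0.5, 1.3]
finger_gap: 0.0856
clock: 2.58
tcp_pos: [0.4653, -0.3277, 0.1788]
ee_rot: [0.0, 0.996, -0.086, 0.001]
ft_force: [-3.0, 2.0, 14.5]
finger_gap: 0.0239
```

```bash
python3 -m creep '[[[0,0,-40,0],[0,0,-80,0],[-14,-55,-110,-0.02],[-28,-110,-140,-0.04],[-42,-165,-170,-0.06],[-56,-220,-190,-0.08],[-72,-275,-190,-0.10],[-88,-335,-190,-0.11],[-88,-335,-190,-0.11]]]'
python3 - <<'E'
from h import *
import pickle
c=cap('wrist');pickle.dump(c,open('w2.pkl','wb'))
cv2.imwrite('pics/e.png',cv2.resize(c['pixels'][:,:,::-1],(800,600),interpolation=cv2.INTER_CUBIC))
s=telemetry.sense();print(s['tcp_pos'],np.round(rot(s['ee_rot']),3),s['clock'],s['finger_gap'])
E
```

```text
clock: 3.7
tcp_pos: [0.4351, 0.0215, 0.3683]
ee_rot: [-0.0, 1.0, -0.028, 0.001]
ft_force: [-0.0, -1.3, -0.1]
finger_gap: 0.0241
[0.43543079 0.01923076 0.36812189] [[ 0.998 -0.058  0.001]
 [-0.058 -0.998  0.   ]
 [ 0.001 -0.    -1.   ]] 3.75 0.02390648750645786
```

View pics/e.png

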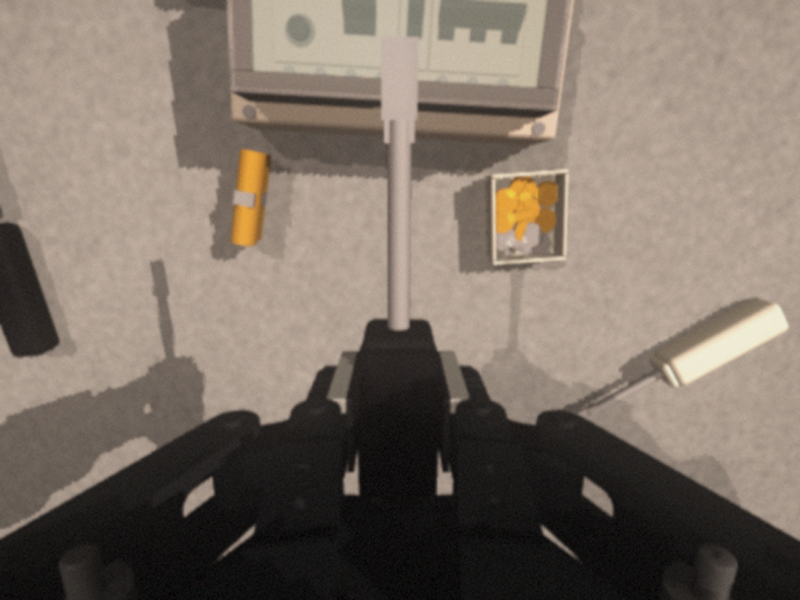

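The wrist view shows the driver held straight, with its blade tip at (400,40). The lid's front edge runs from about (233,93) to (560,108), the box ledge corners are at about (232,121) and (552,138), and the round test button is at (300,28), so the rcd is in the +y half. Tin and cylinder are clear of the middle lane.

Run:
```python
from h import *
import pickle
c=pickle.load(open('w2.pkl','rb'))
k=1/1.5625
P=lambda u,v,z: onz(c,(u+.5)*k-.5,(v+.5)*k-.5,z)
im=c['pixels'].astype(int).sum(2)
for u in (160,190,215,300,330,345):  # column profiles
    print(u,[int(x) for x in im[35:95,u]])
a,b=P(232,121,.046),P(552,138,.046);print('ledge',a,b,np.linalg.norm(a-b))
a,b=P(233,95,.077),P(560,109,.077);print('lid',a,b,np.linalg.norm(a-b))
print('tip',P(400,40,.213)) 
print('btn',P(300,28,.0595))
```

```text
160 [388, 381, 373, 381, 386, 377, 381, 372, 364, 322, 317, 361, 380, 365, 368, 370, 364, 367, 368, 362, 372, 387, 384, 345, 260, 172, 143, 135, 169, 264, 381, 428, 410, 364, 356, 348, 343, 336, 350, 344, 325, 324, 312, 254, 226, 227, 249, 296, 300, 299, 307, 303, 307, 296, 307, 311, 303, 300, 300, 311]
190 [546, 555, 552, 539, 520, 508, 523, 547, 551, 542, 525, 474, 409, 391, 380, 379, 368, 370, 368, 366, 364, 362, 383, 400, 392, 335, 235, 164, 148, 147, 167, 244, 313, 347, 362, 365, 356, 347, 353, 360, 367, 353, 328, 311, 269, 239, 214, 214, 214, 236, 251, 247, 244, 244, 246, 249, 239, 244, 258, 251]
215 [554, 553, 557, 547, 558, 544, 506, 512, 543, 558, 554, 553, 529, 461, 399, 387, 385, 377, 379, 376, 367, 366, 367, 380, 407, 404, 376, 285, 195, 153, 144, 148, 188, 278, 353, 369, 363, 359, 360, 361, 351, 356, 355, 353, 330, 295, 256, 228, 225, 219, 228, 247, 242, 256, 249, 251, 237, 241, 243, 252]
300 [551, 554, 556, 552, 552, 559, 548, 556, 549, 554, 537, 517, 520, 532, 530, 514, 508, 479, 443, 386, 370, 370, 377, 367, 368, 367, 371, 378, 368, 394, 394, 369, 282, 187, 135, 148, 
[... 301 characters left out ...]
76, 142, 149, 160, 223, 299, 357, 364, 366, 359, 352, 368, 397, 494, 572, 557, 489, 378, 287, 226, 215, 227, 229, 240, 249]
345 [469, 468, 445, 444, 442, 421, 414, 389, 394, 383, 371, 384, 370, 371, 369, 375, 360, 365, 353, 355, 325, 321, 359, 370, 371, 372, 369, 368, 373, 369, 367, 369, 389, 390, 334, 254, 168, 150, 155, 234, 416, 552, 558, 511, 469, 450, 453, 447, 454, 445, 462, 471, 438, 359, 272, 242, 307, 389, 414, 406]
ledge [0.54189451 0.11748784 0.046     ] [ 0.52121387 -0.07764288  0.046     ] 0.1962235621540574
lid [0.55049385 0.10443565 0.077     ] [ 0.53368558 -0.07127431  0.077     ] 0.1765120622625338
tip [0.53492109 0.01595075 0.213     ]
btn [0.58572258 0.06801225 0.0595    ]
```

Run:
```python
from h import *
import pickle
c=pickle.load(open('w2.pkl','rb'));s=telemetry.sense();Rm=rot(s['ee_rot']);t=np.array(s['tcp_pos'])
us=[190,215,300]
for n,vs,z in(('lid',[61,62.2,67],.077),('foot',[66.6,68.1,72.6],.047),('ledge',[78.7,80,85],.046)):
    p=np.array([onz(c,u,v,z)[:2] for u,v in zip(us,vs)]);f=np.polyfit(p[:,1],p[:,0],1)
    print(n,'yaw',-np.arctan(f[0]),'x at y=.02',np.polyval(f,.02))
yaw=-.10
X=np.array([np.cos(yaw),np.sin(yaw)]);Y=np.array([-X[1],X[0]])
mid=(np.array([.5505,.1044])+np.array([.5337,-.0713]))/2
print('slot xy',mid,'box origin',mid+X*.062)
T=(np.array(mid)+X*0)
btn=np.array([.5857,.0680])-(mid+X*.062);print('btn in box',btn@X,btn@Y)
# driver in tool frame: handle/shank direction and grip->tip from image
p0=onz(c,399.5/1.5625-.2,300/1.5625,.2055);p1=onz(c,400.5/1.5625-.2,45/1.5625,.2055)
for p in(p0,p1):print('driver pt in tool',Rm.T@(p-t))
for z in(.20,.205,.21):
  p=onz(c,400/1.5625,40/1.5625,z); print(z,Rm.T@(p-t))
# blade width check: 10 mm
for z in (.195,.205,.215): 
  a=onz(c,382/1.5625,60/1.5625,z);b=onz(c,417/1.5625,60/1.5625,z);print(z,np.linalg.norm(a-b))
```

```text
lid yaw -0.10663403118948107 x at y=.02 0.5429825725290093
foot yaw -0.10602179793019612 x at y=.02 0.5428090104056014
ledge yaw -0.10982483990886328 x at y=.02 0.5320675595332498
slot xy [0.5421  0.01655] box origin [0.60379026 0.01036033]
btn in box -0.023754247680357433 0.05554570126935613
driver pt in tool [ 0.03013263 -0.00236243  0.16264344]
driver pt in tool [ 0.10018767 -0.0023607   0.16269276]
0.2 [ 0.10286995 -0.00239505  0.16819466]
0.205 [ 0.10151233 -0.00241365  0.1631937 ]
0.21 [ 0.10015471 -0.00243224  0.15819275]
0.195 0.01010690905758163
0.205 0.009398458089385617
0.215 0.008690007121189605
```

All consistent: lid width 176.5 mm, ledge 11-12 mm, yaw -0.106, and the button at box (-24, 55) against an expected (-22, 56). I descend in front of the slot.

```bash
python3 -m creep '[[[-1,-5,50,0.048],[-1,-5,100,0.048],[-1,-5,135,0.048],[-1,-5,145,0.048],[-1,-5,145,0.048],[-1,-5,145,0.048]]]'
python3 - <<'E'
from h import *
import pickle
s=telemetry.sense();t=np.array(s['tcp_pos']);Rm=rot(s['ee_rot']);print(t,np.round(Rm,3),s['ft_force'])
c=cap('wrist');b=cap('side');pickle.dump((c,b),open('w3.pkl','wb'))
tip=t+Rm@[.102,0,.166];print('tip expected',tip,proj(c,tip),proj(b,tip))
u,v=proj(b,tip).astype(int)
w=cv2.resize(c['pixels'][20:170,156:356,::-1],(400,300),interpolation=cv2.INTER_CUBIC)
sd=cv2.resize(b['pixels'][v-30:v+30,u-40:u+40,::-1],(400,300),interpolation=cv2.INTER_CUBIC)
print(u,v)
cv2.imwrite('pics/f.png',np.hstack([w,sd]))
E
```

```text
clock: 4.5
tcp_pos: [0.4357, 0.0224, 0.224]
ee_rot: [-0.0, 0.998, -0.055, 0.001]
ft_force: [-1.0, -0.9, -0.8]
finger_gap: 0.0237
[0.43568302 0.02244799 0.22399293] [[ 0.994 -0.111  0.002]
 [-0.111 -0.994  0.   ]
 [ 0.002 -0.    -1.   ]] [-1.02942689 -0.8820422  -0.76953457]
tip expected [0.53739327 0.01118913 0.05819708] [255.48100745  26.93700173] [243.70588156 209.20641839]
243 209
```

View pics/f.png

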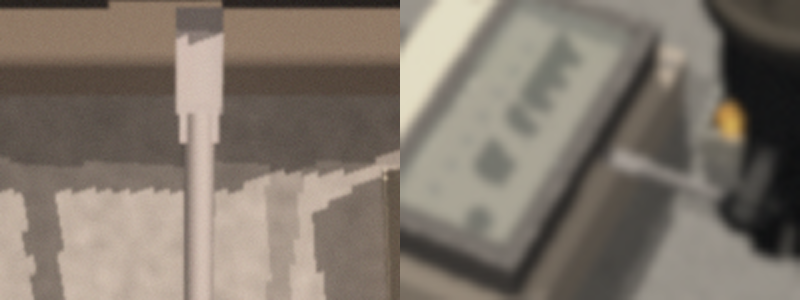

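Left half: the blade is at x 176-224 and the slot cut-out starts at x=108 along the top, so the blade sits too far right. I check the slot edges numerically.

Run:
```python
from h import *
import pickle
c,b=pickle.load(open('w3.pkl','rb'))
im=c['pixels'].astype(int).sum(2)
for v in range(19,26): print(v,list(map(int,im[v,200:300:2])))
```

```text
19 [108, 111, 112, 102, 105, 149, 169, 169, 170, 176, 180, 167, 170, 180, 165, 175, 156, 178, 176, 162, 166, 171, 176, 176, 173, 175, 169, 166, 167, 207, 202, 203, 193, 188, 122, 120, 103, 116, 109, 126, 104, 118, 109, 112, 105, 121, 105, 96, 115, 101]
20 [109, 112, 113, 109, 125, 218, 274, 268, 271, 268, 279, 272, 266, 271, 269, 284, 270, 263, 281, 277, 275, 273, 275, 278, 283, 275, 271, 276, 269, 288, 289, 296, 291, 248, 126, 105, 113, 113, 118, 118, 116, 121, 105, 99, 113, 117, 113, 94, 117, 109]
21 [100, 111, 116, 108, 119, 260, 341, 343, 350, 340, 345, 350, 343, 343, 338, 346, 358, 343, 352, 345, 338, 353, 340, 354, 350, 349, 338, 351, 354, 349, 341, 356, 349, 298, 119, 112, 118, 108, 121, 107, 120, 108, 114, 113, 100, 109, 114, 109, 111, 115]
22 [121, 105, 120, 114, 113, 260, 351, 358, 366, 366, 362, 371, 363, 363, 369, 363, 374, 370, 357, 371, 369, 361, 359, 352, 368, 366, 360, 364, 359, 368, 358, 360, 357, 314, 124, 124, 120, 114, 129, 126, 120, 128, 112, 121, 117, 124, 119, 108, 113, 115]
23 [156, 158, 159, 160, 155, 270, 365, 354, 371, 362, 362, 359, 371, 370, 360, 370, 361, 365, 372, 355, 373, 369, 334, 326, 328, 333, 328, 332, 324, 322, 337, 327, 326, 295, 187, 174, 175, 175, 178, 180, 170, 154, 169, 168, 163, 169, 162, 174, 167, 168]
24 [258, 267, 265, 253, 257, 315, 357, 371, 358, 358, 369, 367, 373, 362, 368, 372, 370, 370, 362, 360, 365, 363, 304, 309, 292, 288, 302, 298, 300, 300, 309, 301, 290, 288, 264, 277, 274, 275, 274, 268, 276, 270, 272, 278, 274, 263, 273, 271, 274, 276]
25 [341, 345, 345, 341, 332, 356, 376, 365, 359, 360, 376, 364, 370, 369, 372, 374, 369, 367, 363, 365, 371, 361, 306, 293, 279, 282, 287, 289, 283, 285, 286, 280, 281, 276, 332, 352, 346, 353, 348, 352, 361, 352, 348, 349, 346, 347, 357, 347, 348, 343]
```

```bash
python3 -m creep '[[[0,-8,0,0],[0,-8,5,0],[0,-8,8,0],[0,-8,8,0],[0,-8,8,0]]]'; python3 -m creep '[[[0,0,1,0],[0,0,2,0],[0,0,2,0]]]';python3 -m creep '[[[0,0,1,0],[0,0,2,0],[0,0,2,0]]]'
```

```text
clock: 5.22
tcp_pos: [0.4359, 0.0305, 0.2147]
ee_rot: [0.0, 0.998, -0.055, -0.0]
ft_force: [0.2, -0.0, 0.0]
finger_gap: 0.0238
clock: 5.6
tcp_pos: [0.436, 0.0306, 0.2127]
ee_rot: [-0.0, 0.998, -0.055, 0.0]
ft_force: [0.8, -0.3, 0.8]
finger_gap: 0.0242
clock: 5.98
tcp_pos: [0.4359, 0.0306, 0.2109]
ee_rot: [-0.0, 0.998, -0.055, 0.0]
ft_force: [-4.2, 0.3, 7.7]
finger_gap: 0.0236
```

Contact with the ledge at TCP z ≈ 0.212. I raise 3 mm and insert.

```bash
python3 -m creep '[[[0,0,-3,0],[0,0,-3,0],[3,0,-3,0],[6,0,-3,0],[9,0,-3,0],[12,0,-3,0],[15,0,-3,0],[17,0,-3,0],[17,0,-3,0]]]'
```

```text
clock: 7.1
tcp_pos: [0.4511, 0.0288, 0.213]
ee_rot: [0.0, 0.998, -0.055, -0.003]
ft_force: [-14.0, 2.8, 4.7]
finger_gap: 0.024
```

Resistance at ~9 mm insertion is the 7 mm shank meeting the ledge edge, as geometry predicts. I back off slightly and lever up.

```bash
python3 -m creep '[[[-1,0,-2,0],[-1,0,-5,0],[-1,0,-8,0],[-1,0,-11,0],[-1,0,-14,0],[0,0,-17,0],[0,0,-20,0],[0,0,-20,0]]]'
python3 - <<'E'
from h import *
b=cap('side');a=cap('scene')
t=telemetry.sense()['tcp_pos'];print(t)
w=cv2.resize(a['pixels'][170:260,215:335,::-1],(400,300),interpolation=cv2.INTER_CUBIC)
sd=cv2.resize(b['pixels'][160:265,170:310,::-1],(400,300),interpolation=cv2.INTER_CUBIC)
cv2.imwrite('pics/g.png',np.hstack([w,sd]))
E
```

```text
clock: 8.1
tcp_pos: [0.453, 0.0287, 0.234]
ee_rot: [-0.0, 0.998, -0.055, 0.0]
ft_force: [-0.1, 1.0, 0.1]
finger_gap: 0.0239
[0.45289995 0.02872994 0.23379311]
```

View pics/g.png

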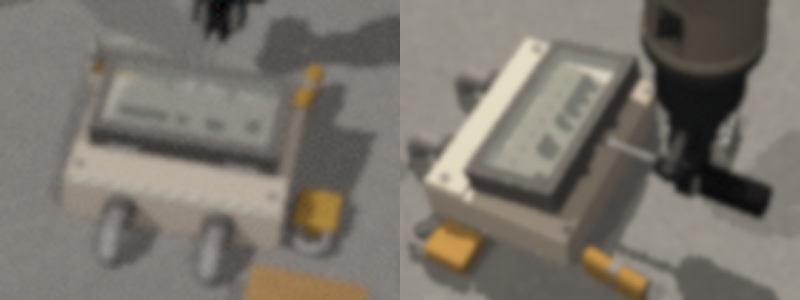

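```bash
cat >> h.py <<'E'
YAW=-.106; BX=np.array([np.cos(YAW),np.sin(YAW),0]);BY=np.array([-BX[1],BX[0],0])
SLOT=np.array([.5426,.0166,.049]); ORG=SLOT+BX*.062; ORG[2]=0
def box(x,y,z): return ORG+BX*x+BY*y+np.array([0,0,z])
def lid(th,r,y,h):  # r in front of hinge, h above hinge
    return box(.030-r*np.cos(th)+h*np.sin(th), y, .050+r*np.sin(th)+h*np.cos(th))
E
python3 - <<'E'
from h import *
b=cap('side')
im=cv2.resize(b['pixels'][160:265,170:310,::-1],(800,600),interpolation=cv2.INTER_CUBIC)
for th,col in((0,(0,0,255)),(.2,(0,255,0))):
    for y in(-.088,.088):
        pts=[proj(b,lid(th,.092,y,h)) for h in(-.004,.027)]+[proj(b,lid(th,0,y,.027))]
        for p in pts: cv2.circle(im,(int((p[0]+.5-170)*800/140),int((p[1]+.5-160)*600/105)),4,col,-1)
cv2.imwrite('pics/i.png',im)
E
```

```text
(no output)
```

View pics/i.png

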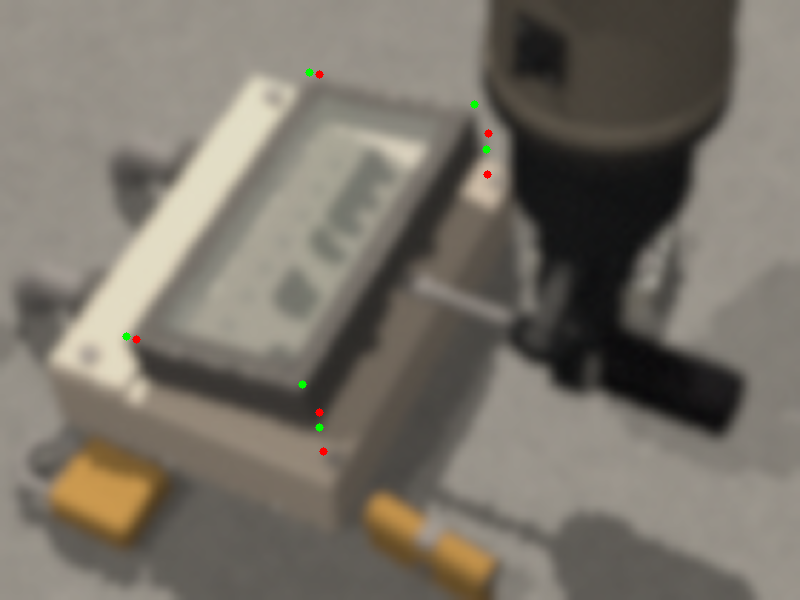

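The overlay shows the lid's front corner at the 0.2 rad marks, so the snap has been levered out. I continue along the arc, then push the lid past upright from inside with the blade.

```bash
python3 -m creep '[[[3,0,-9,0],[6,0,-18,0],[10,0,-26,0],[15,0,-34,0],[21,0,-41,0],[27,0,-48,0],[27,0,-48,0],[27,0,-42,0],[27,0,-37,0]]]'
python3 -m creep '[[[12,0,0,0],[24,0,0,0],[36,0,0,0],[46,0,0,0],[56,0,0,0],[66,0,0,0],[76,0,0,0],[84,0,0,0],[90,0,0,0],[90,0,0,0]]]'
python3 - <<'E'
from h import *
b=cap('side')
t=np.array(telemetry.sense()['tcp_pos']);print(t)
tip=t+BX*.103-[0,0,.1655];print('tip box',(tip-ORG)@BX,(tip-ORG)@BY,tip[2])
x0,y0=150,130
im=cv2.resize(b['pixels'][y0:y0+135,x0:x0+180,::-1],(640,480),interpolation=cv2.INTER_CUBIC)
k=640/180
for th,col in((1.4,(0,0,255)),(1.7,(0,255,0)),(2,(255,0,0))):
    for y in(-.088,.088):
        for p in [proj(b,lid(th,.092,y,h)) for h in(-.004,.027)]: cv2.circle(im,(int((p[0]+.5-x0)*k),int((p[1]+.5-y0)*k)),3,col,-1)
cv2.imwrite('pics/j.png',im)
E
```

```text
clock: 9.38
tcp_pos: [0.4794, 0.0257, 0.27]
ee_rot: [0.0, 0.998, -0.055, -0.0]
ft_force: [0.6, -0.1, -1.4]
finger_gap: 0.0245
clock: 10.62
tcp_pos: [0.5695, 0.0158, 0.2708]
ee_rot: [-0.0, 0.998, -0.055, 0.0]
ft_force: [-0.1, 0.9, -0.2]
finger_gap: 0.024
[0.56925435 0.01589296 0.27076931]
tip box 0.06757955239991519 0.002116999614756163 0.10526930523344366
```

View pics/j.png

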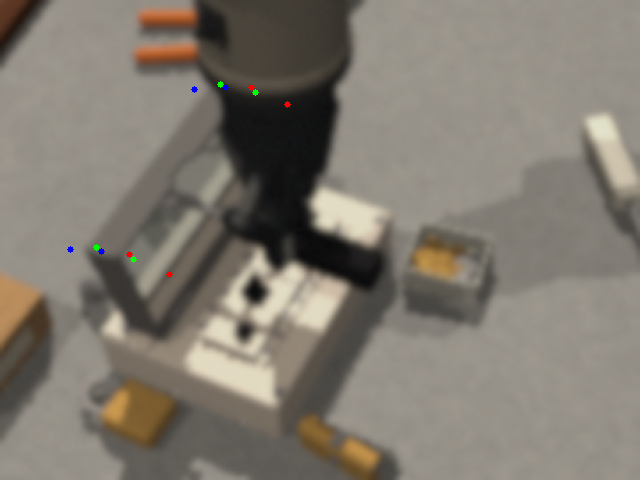

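The cover stands open at about 1.75 rad, with the lever at (257,290) and the test button at (245,330). I lay the driver back in its original free spot.

```bash
python3 -m creep '[[[-55,0,0,0],[-105,10,0,0],[-100,60,0,0.02],[-95,115,0,0.04],[-90,170,0,0.06],[-80,225,0,0.06],[-72,280,0,0.06],[-66,335,0,0.06],[-66,353,0,0.06],[-66,353,0,0.06]]]'
python3 -m creep '[[[0,0,40,0],[0,0,70,0],[0,0,86,0],[0,0,91,0],[0,0,91,0],[0,0,91,0]]]'
```

```text
clock: 11.92
tcp_pos: [0.4641, -0.3285, 0.2706]
ee_rot: [-0.0, 0.996, -0.086, -0.0]
ft_force: [-1.2, 0.1, -0.6]
finger_gap: 0.0237
clock: 12.68
tcp_pos: [0.465, -0.3278, 0.1807]
ee_rot: [0.0, 0.996, -0.085, 0.001]
ft_force: [-0.0, -0.9, -0.9]
finger_gap: 0.0238
```

```bash
sed -i 's/^SLOT=.*ORG=SLOT+BX\*.062/SLOT=np.array([.5426,.0166,.049])+BY*.0022; ORG=SLOT+BX*.062/' h.py
python3 -m creep '[[[0,0,0,0],[0,0,0,0],[0,0,0,0],[0,0,0,0],[0,0,-30,0],[0,0,-80,0],[0,0,-130,0]]]' 1
python3 - <<'E'
from h import *
s=telemetry.sense();t=np.array(s['tcp_pos']);Rm=rot(s['ee_rot']);print(t,s['finger_gap'],'yaw',np.arctan2(Rm[1,0],Rm[0,0]))
print('btn',box(-.0225,.056,.0595),'lever',box(-.016,.022,.06))
h=box(-.0425,.056,.33);print('hover',h,'shift',Rm.T@(h-t),'roll',np.arctan2(Rm[1,0],Rm[0,0])-YAW)
E
```

```text
clock: 13.55
tcp_pos: [0.4645, -0.3276, 0.311]
ee_rot: [-0.0, 0.996, -0.085, -0.0]
ft_force: [-0.1, -0.7, 0.3]
finger_gap: 0.0855
[ 0.46450708 -0.32761657  0.31099143] 0.08552339229550093 yaw -0.1701931494135716
btn [0.58803595 0.07029417 0.0595    ] lever [0.59090221 0.0357973  0.06      ]
hover [0.56814821 0.07241021 0.33      ] shift [ 0.03437765 -0.41180716 -0.01890173] roll -0.06419314941357161
```

```bash
python3 -m creep '[[[4,-50,-5,0],[8,-100,-10,-0.01],[13,-155,-15,-0.02],[17,-210,-19,-0.03],[22,-265,-19,-0.04],[26,-320,-19,-0.05],[30,-370,-19,-0.064],[34,-412,-19,-0.064],[34,-412,-19,-0.064],[34,-412,-19,-0.064]]]' 0 40
python3 - <<'E'
from h import *
import pickle
c=cap('wrist')
S=[telemetry.sense()['tcp_pos']]
s=telemetry.sense();pickle.dump((c,s),open('w4.pkl','wb'));print(s['tcp_pos'],s['finger_gap'],c['origin'])
cv2.imwrite('pics/k.png',cv2.resize(c['pixels'][:,:,::-1],(800,600),interpolation=cv2.INTER_CUBIC))
for p in(box(-.0225,.056,.0595),box(-.016+.0087,.022,.066)):print(proj(c,p)*1.5625)
E
```

```text
clock: 14.8
tcp_pos: [0.5679, 0.072, 0.3285]
ee_rot: [0.0, 0.999, -0.053, -0.0]
ft_force: [0.5, 0.2, 0.0]
finger_gap: -0.0002
[0.56783644 0.07147253 0.32859764] 0.00016375005549990707 [0.63337998 0.0654681  0.29781541]
[397.28706405 267.21775177]
[462.87855355 240.66321812]
```

View pics/k.png

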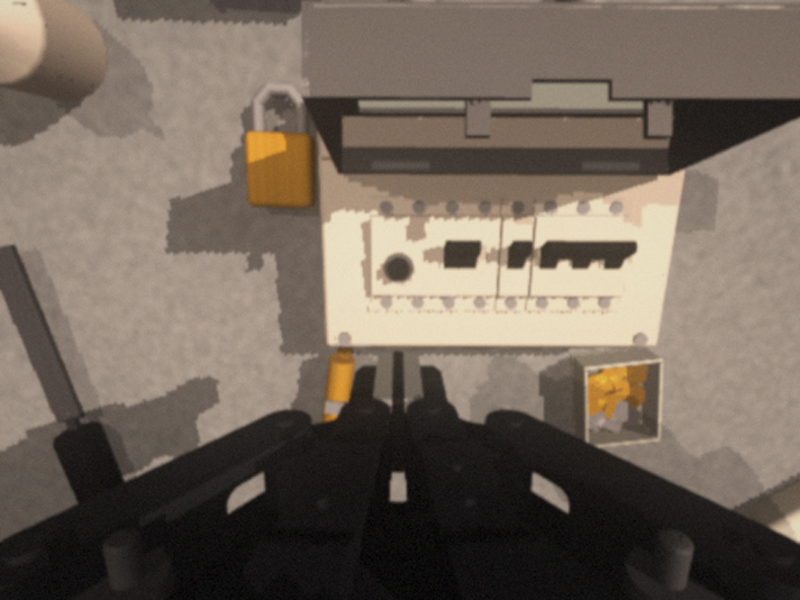

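The view matches the prediction: the button is at (398,267), where it was expected at (397,267). The rcd lever is at (462,253), the other levers at (518,253) and (587,253), and the closed fingers are above the front edge. I press the button.

```bash
python3 -m creep '[[[20,-1,35,0],[20,-1,70,0],[20,-1,88,0],[20,-1,93,0],[20,-1,96,0],[20,-1,98,0],[20,-1,98,0]]]'
python3 -m creep '[[[0,0,1,0],[0,0,2,0],[0,0,3,0],[0,0,4,0],[0,0,4,0],[0,0,4,0]]]'
```

```text
clock: 15.72
tcp_pos: [0.5883, 0.0714, 0.2315]
ee_rot: [-0.0, 0.999, -0.053, 0.001]
ft_force: [0.4, 0.1, 1.4]
finger_gap: -0.0001
clock: 16.48
tcp_pos: [0.5881, 0.0715, 0.2272]
ee_rot: [-0.0, 0.999, -0.053, 0.0]
ft_force: [-2.2, -1.8, 13.5]
finger_gap: 0.0002
```

```bash
python3 -m creep '[[[0,0,-40,0],[-20,0,-80,0],[-20,0,-102,0],[-20,0,-102,0]]]'
cat > lev.py <<'E'
from h import *
c=cap('wrist');t=telemetry.sense();print(np.round(t['tcp_pos'],4))
for n,y in(('rcd',.022),('mcb1',-.009),('mcb3',-.045)):
    a=[]
    for x in np.arange(-.040,.012,.001):
        u,v=np.round(proj(c,box(x,y,.066))).astype(int); a.append(c['pixels'][v,u].sum() if 0<=v<384 and 0<=u<512 else -1)
    a=np.array(a);d=np.where((a<150)&(a>=0))[0];print(n,'dark box-x (mm)',(-40+d.min(),-40+d.max()) if len(d) else None)
u,v=proj(c,box(-.0225,.056,.0595));print('btn px',u*1.5625,v*1.5625)
E
python3 lev.py
python3 - <<'E'
import pickle,h,numpy as np
c,s=pickle.load(open('w4.pkl','rb'))
for n,y in(('rcd',.022),('mcb1',-.009),('mcb3',-.045)):
    a=np.array([c['pixels'][tuple(np.round(h.proj(c,h.box(x,y,.066))).astype(int)[::-1])].sum() for x in np.arange(-.04,.012,.001)])
    d=np.where(a<150)[0];print('before',n,-40+d.min(),-40+d.max())
E
```

```text
clock: 16.98
tcp_pos: [0.5682, 0.0737, 0.3302]
ee_rot: [-0.0, 0.999, -0.053, 0.001]
ft_force: [-0.3, -0.1, -1.8]
finger_gap: 0.0002
[0.568  0.0736 0.3289]
rcd dark box-x (mm) None
mcb1 dark box-x (mm) None
mcb3 dark box-x (mm) None
btn px 401.01822280112555 268.25539353100083Traceback (most recent call last):
  File "<stdin>", line 5, in <module>
    return umr_minimum(a, axis, None, out, keepdims, initial, where)
ValueError: zero-size array to reduction operation minimum which has no identity
```

Run:
```python
import pickle;from h import *
c,s=pickle.load(open('w4.pkl','rb'))
d=cap('wrist');pickle.dump(d,open('w5.pkl','wb'))
for n,y in(('rcd',.022),('mcb1',-.009),('mcb3',-.045)):
  for w in(c,d):
    p=[np.round(proj(w,box(x,y,.066))).astype(int) for x in np.arange(-.04,.012,.002)]
    print(n,p[0],p[-1],[int(w['pixels'][v,u].sum()) for u,v in p])
```

```text
rcd [295 193] [297 132] [651, 622, 626, 646, 651, 651, 646, 646, 645, 562, 181, 173, 172, 167, 179, 196, 211, 634, 651, 650, 643, 645, 631, 419, 445, 440]
rcd [297 193] [299 132] [652, 623, 587, 652, 655, 602, 270, 184, 196, 189, 175, 181, 169, 179, 176, 312, 642, 650, 653, 646, 650, 648, 610, 435, 438, 430]
mcb1 [332 193] [336 132] [643, 576, 623, 644, 652, 649, 647, 656, 649, 526, 176, 185, 161, 172, 169, 168, 210, 628, 645, 647, 647, 584, 566, 319, 344, 328]
mcb1 [334 193] [338 132] [647, 538, 566, 648, 652, 653, 648, 647, 647, 499, 195, 172, 165, 158, 162, 172, 247, 586, 644, 645, 646, 610, 558, 358, 341, 327]
mcb3 [375 193] [381 132] [646, 564, 627, 650, 643, 647, 647, 644, 646, 634, 388, 321, 205, 165, 177, 186, 249, 643, 646, 650, 642, 645, 644, 617, 645, 638]
mcb3 [376 193] [383 132] [635, 536, 559, 645, 653, 645, 642, 647, 653, 629, 531, 229, 176, 173, 173, 173, 282, 629, 651, 643, 646, 645, 631, 619, 639, 650]
```

The rcd lever has tripped: its dark band moved from -20…-7 mm to -28…-11 mm, and the others are unchanged. Now I push it back on from the front.

```bash
python3 -m creep '[[[-6,33,0,0],[-6,33,45,0],[-6,33,85,0],[-6,33,99,0],[-6,33,99,0],[0,33,99,0],[6,33,99,0],[11,33,99,0],[15,33,99,0],[17,33,99,0]]]'
python3 -m creep '[[[0,0,0,0],[-15,0,0,0],[-24,-33,-50,0],[-17,-33,-99,0],[-17,-33,-99,0]]]'
python3 - <<'E'
from h import *
d=cap('wrist')
for n,y in(('rcd',.022),('mcb1',-.009),('mcb3',-.045)):
    p=[np.round(proj(d,box(x,y,.066))).astype(int) for x in np.arange(-.04,.012,.002)]
    print(n,[int(d['pixels'][v,u].sum()) for u,v in p])
E
```

```text
clock: 18.32
tcp_pos: [0.5808, 0.0391, 0.2297]
ee_rot: [0.0, 0.999, -0.053, -0.001]
ft_force: [-15.7, 1.6, 13.8]
finger_gap: -0.0001
clock: 18.95
tcp_pos: [0.569, 0.0741, 0.3326]
ee_rot: [-0.001, 0.999, -0.053, 0.003]
ft_force: [0.2, -1.1, -0.0]
finger_gap: 0.0001
rcd [643, 616, 625, 644, 652, 646, 646, 648, 649, 490, 192, 167, 166, 169, 172, 175, 312, 626, 654, 646, 647, 647, 612, 415, 433, 442]
mcb1 [643, 557, 620, 647, 647, 646, 652, 649, 645, 490, 191, 173, 163, 159, 167, 178, 201, 620, 647, 645, 640, 584, 541, 328, 342, 344]
mcb3 [635, 548, 635, 649, 637, 642, 648, 644, 642, 617, 441, 265, 164, 163, 164, 178, 214, 626, 645, 640, 648, 635, 641, 621, 644, 646]
```

The lever is on again, with its band matching the start, and the others are unchanged. Now I go over and behind the open cover and swing it down.

```bash
python3 -m creep '[[[0,10,-20,0],[40,25,-30,0],[90,40,-30,0],[140,53,-30,0],[152,53,-30,0],[152,53,0,0],[152,53,36,0],[152,53,36,0]]]'
python3 - <<'E'
from h import *
t=np.array(telemetry.sense()['tcp_pos']);print((t-ORG)@BX,(t-ORG)@BY,t[2]-.173)
E
```

```text
clock: 20.0
tcp_pos: [0.712, 0.005, 0.2892]
ee_rot: [0.0, 0.999, -0.053, -0.003]
ft_force: [-0.7, -0.5, 0.6]
finger_gap: 0.0001
0.10766968066400169 0.004227689404777226 0.11621177141459033
```

```bash
python3 -m creep '[[[-15,0,-2,0],[-30,0,-6,0],[-45,0,-10,0],[-57,0,-12,0],[-69,0,-13,0],[-81,0,-11,0],[-93,0,-8,0],[-104,0,-3,0],[-114,0,2,0],[-114,0,2,0]]]'
python3 -m creep '[[[-9,0,7,0],[-17,0,17,0],[-22,0,26,0],[-25,0,33,0],[-28,0,36,0],[-28,0,36,0]]]'
```

```text
clock: 21.25
tcp_pos: [0.5995, 0.0169, 0.2901]
ee_rot: [0.0, 0.999, -0.053, -0.001]
ft_force: [-0.1, 0.4, 0.0]
finger_gap: 0.0003
clock: 22.0
tcp_pos: [0.5723, 0.0197, 0.2546]
ee_rot: [0.0, 0.999, -0.053, -0.0]
ft_force: [-0.9, -0.1, 1.1]
finger_gap: -0.0002
```

```bash
python3 -m creep '[[[-12,0,0,0],[-12,0,2,0],[-12,0,4,0],[-12,0,6,0],[-12,0,7,0],[-12,0,7,0]]]';python3 -m creep '[[[0,0,1,0],[0,0,2,0],[0,0,2,0]]]'
```

```text
clock: 22.75
tcp_pos: [0.5606, 0.0212, 0.2498]
ee_rot: [0.0, 0.999, -0.053, 0.0]
ft_force: [-18.0, -0.3, 46.0]
finger_gap: 0.0001
clock: 23.12
tcp_pos: [0.5606, 0.0213, 0.2494]
ee_rot: [0.0, 0.999, -0.053, 0.001]
ft_force: [-29.9, -1.6, 76.5]
finger_gap: 0.0003
```

That was firm (76 N), at lid-shut height (tip z 0.0765). I release and inspect.

```bash
python3 -m creep '[[[0,0,-20,0],[-40,0,-60,0],[-80,0,-110,0],[-100,0,-140,0],[-100,0,-140,0]]]'
python3 - <<'E'
from h import *
b=cap('side');c=cap('wrist')
print(telemetry.sense()['tcp_pos'])
x0,y0=170,150
im=cv2.resize(b['pixels'][y0:y0+105,x0:x0+140,::-1],(400,300),interpolation=cv2.INTER_CUBIC)
k=400/140
for th,col in((0,(0,0,255)),(.08,(0,255,0))):
    for y in(-.088,.088):
        for p in [proj(b,lid(th,.092,y,h)) for h in(-.004,.027)]: cv2.circle(im,(int((p[0]+.5-x0)*k),int((p[1]+.5-y0)*k)),2,col,-1)
a=cap('scene')
im2=cv2.resize(a['pixels'][150:225,110:210,::-1],(400,300),interpolation=cv2.INTER_CUBIC)
w=cv2.resize(c['pixels'][:,:,::-1],(400,300))
w2=cv2.resize(b['pixels'][110:185,240:340,::-1],(400,300),interpolation=cv2.INTER_CUBIC)
cv2.imwrite('pics/l.png',np.vstack([np.hstack([im,im2]),np.hstack([w,w2])]))
E
```

```text
clock: 23.75
tcp_pos: [0.4607, 0.0318, 0.3881]
ee_rot: [-0.0, 0.999, -0.053, 0.002]
ft_force: [0.1, -0.4, -0.8]
finger_gap: 0.0
[0.46127961 0.03156077 0.38572266]
```

View pics/l.png

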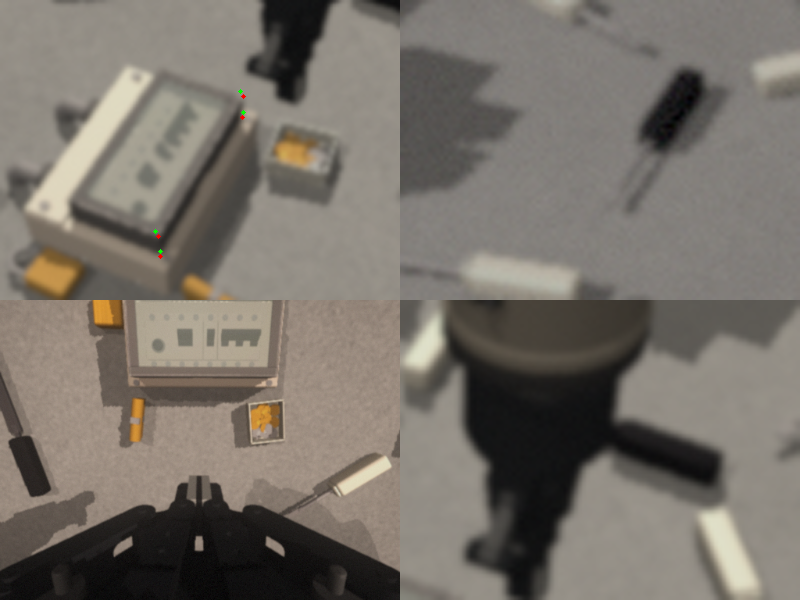

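The cover looks shut, near the 0-rad marks, and the driver lies on the bench. I compare numerically with the first pictures, since the cover was snapped shut then.

Run:
```python
from h import *
import pickle
cs=pickle.load(open('c0.pkl','rb'))
for n in('side','scene'):
    b=cap(n);o=cs[n]
    for nm,pts in(('cover front edge',[lid(0,.092,.07,.027),lid(0,.092,-.02,.027)]),('box rear top (fixed)',[box(.055,.09,.046),box(.055,-.09,.046)])):
        q=np.array([proj(b,p) for p in pts]);x0,y0=(q.min(0)-8).astype(int);x1,y1=(q.max(0)+8).astype(int)
        f=lambda im:cv2.cvtColor(im['pixels'][y0:y1,x0:x1],cv2.COLOR_RGB2GRAY).astype(np.float32)
        A,B=f(o),f(b);h=cv2.createHanningWindow(A.shape[::-1],cv2.CV_32F)
        print(n,nm,cv2.phaseCorrelate(A,B,h),'absdiff',np.abs(A-B).mean().round(2))
    print(n,'px shift for .03 rad',proj(b,lid(.03,.092,0,.027))-proj(b,lid(0,.092,0,.027)))
    for nm in ['driver']:pass
s=telemetry.sense();print(s['ft_force'],s['clock'])
```

```text
side cover front edge ((0.05765938389105507, 0.5671265418165454), 0.9874490598837534) absdiff 5.4
side box rear top (fixed) ((0.00244519460370185, -0.061769219669493225), 0.9850880065560341) absdiff 6.78
side px shift for .03 rad [-0.3200552  -0.74397576]
scene cover front edge ((0.5377333447762318, 0.02799923779386937), 0.9966060673749005) absdiff 1.78
scene box rear top (fixed) ((0.3702428453575308, 0.5925222567837416), 1.051203818851047) absdiff 0.7
scene px shift for .03 rad [-0.00120235 -0.49242944]
[ 0.35446147 -0.40201533  0.46365358] 24.0
```

```bash
python3 -c "
from plant import manip; print(manip.close_job())"
```

```text
the job is handed in; nothing more can be done
None
```

I ran the whole safety test and handed the job in at about 24 s; the hand-in gives no verdict.

**What I did:**
- **Cover open:** I levered the cover out of its snap with the screwdriver blade and pushed it past upright with the blade.
- **Screwdriver:** I laid it back on the bench in the spot it came from.
- **Test and reset:** I pressed the test button with the closed fingers, and the lever tripped. I then pushed the lever back on.
- **Cover shut:** I swung the cover down and pressed it home.

**Last checks:**
- **Breakers:** The rcd lever tripped and came back to its starting position in the wrist pictures. The other two levers did not move.
- **Cover:** The fingertips stopped at lid-shut height, 0.0765 m against an expected 0.077 m. Compared with the first pictures, the scene view shows no vertical shift at the cover's front edge. The side view shows a 0.6-pixel shift towards shut, not open; I put that down to shadows.
- **Bench:** In the pictures the screwdriver lies flat, and the tin, cylinder and padlock are where they were. I checked the other bystanders only by eye and did not measure them.

**Off plan:**
- The final press on the cover reached about 76 N through the fingers. That is more than needed, though under the 120 N wrist limit.
- The wrist-camera position of the slot was about 2 mm off sideways (the blade was about 8 mm off in all). I corrected this from a close-up before inserting the blade.

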